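# Clamp a ukulele body in the holding jig with its eccentric-locked slide

### The job

Clamp the ukulele body in its holding jig: swing the red-knobbed cam lever right round to its low point, against its stop, so that the slide is free; then push the slide forward until its two pegs hold the body snugly against the two fixed pegs, and swing the lever back as far as it goes so that the slide is locked. Do it all by pushing with the fingers: take nothing between them, lift nothing, do not force the slide while it is locked, do not crush the body, and leave everything else on the bench where it is.

Things in the scene. Friction and masses are not known exactly. Their poses are not given: they have to be found in the camera images.
- jig: Holding jig: plywood board 260 (x) x 520 (y) x 18 mm fixed flat on the bench. Origin on the bench plane under the slide's centreline; board from y -270 to +250. Jig +y is FORWARD: the slide closes that way. Fixed pegs at x +-60, y 194; white rests, top 44 mm, at y 35 and 150. A 39 mm high guide beside the runner at x 20 to 45, y -245 to -165; a strap over the runner at y -242, top 43.
- cam (a joint): Eccentric lock, rad: spiral cam and lever on a vertical axis. 0 = low point, lever on its stop pin, slide free; grows CLOCKWISE from above to 2.2 at the other pin, full lock; starts at 1.95 to 2.12. In the jig's xy plane, counterclockwise from +x, the lever points at 276 deg minus this value. From 1.3 on a gib presses the runner; locked, it holds 60 N. Needs 1 to 8 N at the knob; stays where left.
- slide (a joint): Travel of the slide along jig +y, m. Starts at 0 to 0.03; 0.065 is home, where its pegs just hold a body seated against the fixed pegs (with no work in the jig it would run on to 0.085). Unlocked it moves with 3 N of friction and stays where left.
- uke: Ukulele body, pale wood, figure-8 shape 240 long x 170 wide x 60 mm high, about 0.35 kg, loose, lying on two smooth rests with its top at 104 mm above the bench. Origin: centre of the round lower bout (radius 85 mm), on the underside; the upper bout (radius 62 mm) is centred 93 mm towards the body's -y, facing the slide. z up. It starts 1 to 8 mm short of its seat.
- seat (a point): Where the ukulele body's origin lies when it is seated against the fixed pegs: jig x 0, y 115, 44 mm above the bench. Seated, the body's axes are parallel to the jig's.
- cam_pivot (a point): Axis of the cam at the lever's height, 52 mm above the bench: jig x -52, y -195 mm. The hub is 30 mm across, its top 63 mm above the bench; the lever's stop pins stand 42 mm from this axis, 54 mm high.
- cam_knob (a point): Centre of the red ball knob, diameter 24 mm, at the lever's end, 90 mm from the pivot, 52 mm above the bench (34 above the board).
- cam_shank (a point): A point on the lever's centreline, a round bar of diameter 13 mm, 60 mm from the pivot, 52 mm above the bench (27 mm free under the bar).
- push_face (a point): Centre of the rear (jig -y) face of the slide's upright push block, 59 mm above the bench, at jig x 0, y -161 mm plus the slide value. Block 64 wide (jig x) x 20 thick x 40 high, top 79 mm above the bench; push it in jig +y. Behind it lies the flat runner, 40 wide, top 39 mm above the bench, reaching 115 mm back from this face.
- peg_near (a point): Centre of the white barrel-shaped bush (diameter 28 mm) on the slide's peg at jig x -42, 70 mm above the bench, 55 mm ahead of the push face; pin top at 92 mm. The pegs stand on a cross bar 112 (jig x) x 34 mm, top 39 mm above the bench.
- peg_far (a point): The same on the slide's other peg, at jig x +42.
- sanding_block: Cork sanding block 45 x 85 x 32 mm lying loose on the board beside the runner, about jig x 87, y -197. Origin under its centre. Leave alone.
- bridge_blank: Dark ukulele bridge 22 x 80 x 10 mm lying loose on the board, about jig x 100, y -70. Origin under its centre. Leave alone.
- glue_bottle: Yellow glue bottle, diameter 60, 160 mm high, on the bench. Leave alone.
- pencil_jar: Clear jar with pencils, diameter 72, 180 mm high, on the bench. Leave alone.
- hammer: Hammer lying on the bench to the right. Leave alone.
- screwdriver: Screwdriver lying on the bench to the right. Leave alone.
- varnish_can: Can with a green band, diameter 84, 110 mm high, on the bench. Leave alone.

How it is judged:
On the way, in this order (a step that is already met when the one before it is completed fails the run):
1. the cam is at its low point, the slide not yet moved (value of joint cam below 0.2 rad and distance of push_face from where it was at the start of the episode below 0.005 m), for 0.2 s.
2. with the cam low, the slide is home and the body seated against the fixed pegs (value of joint cam below 0.4 rad and horizontal distance between uke and seat below 0.004 m and angle between the y axis of uke and the y axis of jig, either way round below 0.035 rad and value of joint slide above 0.062 m), for 0.2 s.
At the end, for the whole second after the job is handed in: Cam locked (joint above 1.85 rad); slide home (joint above 0.062 m); ukulele body within 4 mm of its seat, within 2 degrees of the jig's direction, flat on its rests; everything still (value of joint cam above 1.85 rad and horizontal distance between uke and seat below 0.004 m and angle between the y axis of uke and the y axis of jig, either way round below 0.035 rad and value of joint slide above 0.062 m and height (world z) of uke below 0.048 m and angle between uke's own z axis and vertical below 0.05 rad and linear speed of uke below 0.01 m/s and velocity of joint slide below 0.005 m/s and velocity of joint cam below 0.05 rad/s); the robot touches nothing.
It fails at once if the ukulele body is lifted or tipped (height (world z) of uke above 0.056 m or angle between uke's own z axis and vertical above 0.12 rad).
It fails at once if the body is squeezed hard by the slide (over 60 N) (contact force between slide and uke above 60 N).
It fails at once if the slide is forced while the cam still locks it (value of joint cam above 1.3 rad and value of joint slide below 0.055 m and distance of push_face from where it was at the start of the episode above 0.006 m).
It fails at once if the lever or a peg of the slide is taken between the fingers (distance between the grasp point and cam_knob below 0.01 m or distance between the grasp point and cam_shank below 0.009 m or distance between the grasp point and peg_near below 0.012 m or distance between the grasp point and peg_far below 0.012 m).
It fails at once if a bystander is moved or lifted (distance of any of sanding_block, bridge_blank, glue_bottle, pencil_jar, hammer, screwdriver, varnish_can from where it was at the start of the episode above 0.02 m).
It also fails if it takes over 64 s, if anything falls off the work surface, if the arm or the gripper's body presses on something with over 40 N, if the wrist force passes 120 N, or if a joint passes its speed limit or range.

### The arm

A 6-joint arm with a two-finger parallel gripper is mounted at the origin on the work surface. World frame = base frame: x ahead of the robot, y to its left, z up, the work surface at z = 0. Lengths are in m, angles in rad, forces in N, time in s.
With the tool pointing down it reaches from about 0.325 to 0.775 m from the base axis. Payload 5.5 kg.
Tool frame: the origin (TCP) lies between the finger pads; the fingertips stand 14 mm ahead of it and the grasp point (between the pads) lies 5 mm behind it; z points along the fingers, y is the line along which they close (so a half turn about z gives the same grasp; the last joint's range is limited). The gripper opens to 88 mm and grips with 3 to 60 N. Pads are 20 mm wide; open, the fingers measure 115 mm over their backs; the gripper's body (75 mm by 178 mm) begins 61 mm behind the grasp point.
Start: joints at [-1.319, 0.091, 1.231, -0, 1.82, -0.057], TCP at [0.182, -0.572, 0.237] pointing down, gripper open.
Joint ranges: [-2.87, 2.87], [-0.86, 2.18], [0.17, 2.46], [-1.51, 4.65], [0.06, 2.69], [-2.65, 2.65]. Speed limits (rad/s): [2.57, 2.57, 3.01, 3.14, 3.14, 3.14].

### API

Orientations are given as a unit quaternion [w, x, y, z].
In Python, from rig import arm gives the robot as it stands.
- The arm moves only by the tool step_arm, never from a script. Its arguments are lists of equal length, an entry for each row: "rot": the turn, a rotation vector about the tool's x, y, z in rad, a list of three; "slide": the shift along the tool's x, y, z in m, a list of three; "jaw": the finger opening in m, from 0 to 0.0878. A call has 1 to 10 rows; each row is the pose to reach, as a shift and turn from the pose commanded when the call began, along the tool's axes at that moment; what a row does not reach only later rows make up. A row lasts 1/10 s, in which the tool goes at most 50 mm and 8.59 degrees, less where a joint would pass 70% of its speed; a pose out of reach is approached as far as the arm can. A call with a gripper value outside its range is refused whole. The fingers move at their own pace and stop on an object; the grip force is fixed at half the most. Time passes only in rows, so rows that repeat a pose let the fingers close. It gives the time, the measured TCP pose, the force, the opening and the grip force at its end, in the units of the state.
- arm.state(): the state, without advancing time (a new reading comes with each control period).
- arm.capture(name): name is "scene" or "side" or "wrist"; returns the picture (480x640x3 uint8, red, green, blue); there is no depth.
- arm.calibration(name): a dict with "fx", "fy", "cx", "cy" (pixels), "dist_coeffs" ([k1, k2, p1, p2, k3] as OpenCV has them; the pictures are not rectified), "R" (3x3) and "t" (3): a world point X has camera coordinates R X + t. Camera axes: x right, y down, z forward; pixel columns grow to the right and rows downward; lengths in m; the calibration is good to about 2 mm. A picture is of the moment at which its call begins: read the wrist's pose just before it. calibration takes no time and is no camera call; for the wrist camera it gives the pose at the moment of the call.
- arm.close_job(): hands the job in; it is judged then, once.
The state is a dict: "time": time; "q": joint angles; "joint_vel": joint speeds; "effort": joint torques, N m; "ee_pos": TCP position; "eef_rot": TCP orientation; "wrist_force": force on the tool from outside, world axes, zero at the start; "moment": the same for the moment, N m; "finger_gap": finger opening in m; "grip_force": force on a finger pad.
Only numpy, scipy, OpenCV 4.12 (cv2) and the standard library are available. Lean on these libraries where they do the work, as an engineer would, in place of code of your own. Each camera call takes 0.05 s, during which the arm holds its last target. There are 200 camera calls.

## Working session

There is one attempt and no reset: what is moved stays moved. The work goes in short steps, Python scripts to look and compute and a tool call to move; the robot and the scene stay as the last step left them, time stands still between calls to the robot, and variables do not carry over. Pictures are saved under pics/ and viewed, at most 10 in all, crops included, and the job is handed in when it is done.

Besides the shell and the picture viewer there is one more tool, called after "Call:" as name(argument=value, ...) on one line, values as JSON. step_arm: Moves the arm, as the interface text tells. Its arguments: {"type":"object","properties":{"rot":{"type":"array"},"slide":{"type":"array"},"jaw":{"type":"array"}},"required":["rot","slide","jaw"]}

```bash
mkdir -p pics; python3 - <<'E'
from rig import arm
import cv2
s=arm.state(); print(s)
for n in("scene","side"):
    im=arm.capture(n); cv2.imwrite(f"pics/{n}0.png",im[:,:,::-1]); c=arm.calibration(n); print(n,c)
E
```

```text
{'time': 0.0, 'q': array([-1.31871749e+00,  9.18261477e-02,  1.23185809e+00, -2.09057521e-05,
        1.81982249e+00, -5.66906373e-02]), 'joint_vel': array([ 0.00042076,  0.000148  , -0.00097642, -0.00104714,  0.00088738,
       -0.00181364]), 'effort': array([-1.96909285e-03, -4.46449256e+01, -4.06443679e+01,  6.95944391e-02,
        2.93032522e-02, -1.43624688e-04]), 'ee_pos': array([ 0.18226045, -0.57135932,  0.23554215]), 'eef_rot': array([-9.51487332e-04,  9.88106270e-01,  1.53769577e-01, -1.03433000e-04]), 'wrist_force': array([1.15858646, 0.23627059, 0.2880306 ]), 'moment': array([ 0.01132495, -0.03696723, -0.03453124]), 'grip_force': 0.0, 'finger_gap': 0.08789929822402627}
scene {'fx': 545.2115610472971, 'fy': 545.2115610472971, 'cx': 318.0257673067583, 'cy': 232.89396220534067, 'dist_coeffs': array([-0.04253402,  0.        ,  0.        ,  0.        ,  0.        ]), 'R': array([[ 0.62837759,  0.7778106 ,  0.01233991],
       [ 0.63788932, -0.50612908, -0.58045721],
       [-0.44524018,  0.3726178 , -0.81419724]]), 't': array([-0.32127906, -0.28220015,  1.69006307])}
side {'fx': 540.0627309023555, 'fy': 540.0627309023555, 'cx': 323.6615360349484, 'cy': 233.67737393548816, 'dist_coeffs': array([-0.07882163,  0.        ,  0.        ,  0.        ,  0.        ]), 'R': array([[-0.99073065, -0.13421916, -0.02092851],
       [-0.0738625 ,  0.66157071, -0.74623624],
       [ 0.11400489, -0.73777328, -0.66535214]]), 't': array([0.52293266, 0.11840622, 1.52037613])}
```

View pics/scene0.png

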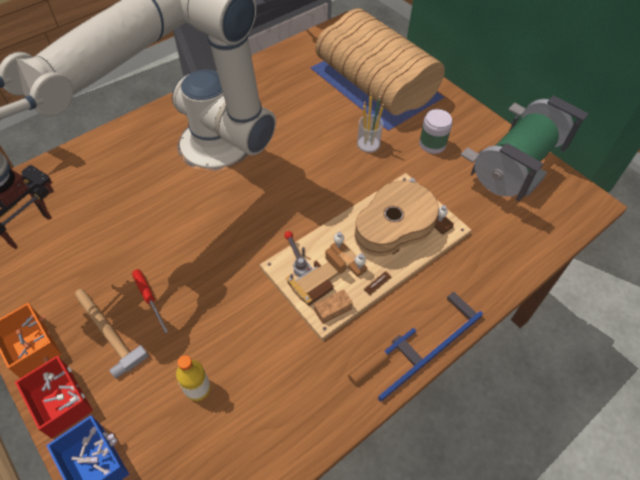

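View pics/side0.png

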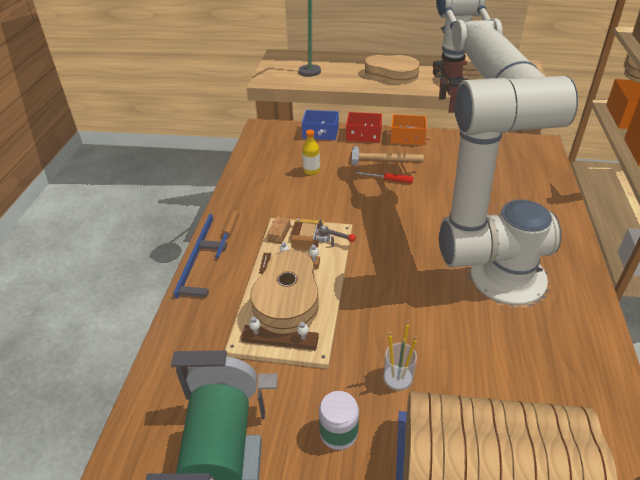

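The scene picture shows the board corners at about (262,266), (325,334), (470,233) and (407,178), with the knob at (289,236). In the side view the corners are at (352,223), (272,218), (232,347) and (328,363), with the knob at (351,238). The lever lies on the robot's side of the jig. I'll fit the jig pose to these points.

```bash
cat > h.py <<'E'
import numpy as np, cv2
from rig import arm
from scipy.optimize import least_squares
def proj(X,c):
    X=np.atleast_2d(X).astype(float); K=np.array([[c["fx"],0,c["cx"]],[0,c["fy"],c["cy"]],[0,0,1]])
    return cv2.projectPoints(X,cv2.Rodrigues(c["R"])[0],c["t"],K,c["dist_coeffs"])[0][:,0]
def J2W(p,P):
    P=np.atleast_2d(P); c,s=np.cos(p[2]),np.sin(p[2])
    return np.c_[p[0]+c*P[:,0]-s*P[:,1],p[1]+s*P[:,0]+c*P[:,1],P[:,2]]
def knob(a,r=.09):
    t=np.radians(276)-a; return [-.052+r*np.cos(t),-.195+r*np.sin(t),.052]
E
python3 - <<'E'
from h import *
C=[[-.13,-.27,.018],[.13,-.27,.018],[.13,.25,.018],[-.13,.25,.018]]
O={"scene":[[262,266],[325,334],[470,233],[407,178],[289,236]],"side":[[352,223],[272,218],[232,347],[328,363],[351,238]]}
cal={n:arm.calibration(n) for n in O}
f=lambda p:np.concatenate([(proj(J2W(p,np.array(C+[knob(p[3])])),cal[n])-O[n]).ravel() for n in O])
best=min((least_squares(f,[.6,-.1,y,2.],loss="soft_l1") for y in (0,1.57,3.14,-1.57)),key=lambda r:r.cost)
p=best.x;print(p,best.fun.reshape(-1,2).round(1))
for P in ([knob(p[3])],[[-.052,-.195,.052]],[[0,-.161,.059]],[[0,.115,.044]]):print(J2W(p,np.array(P)).round(3))
E
```

```text
[ 0.59508389  0.11190458 -0.01553909  1.98885189] [[-2.9 -2.1]
 [-3.9  3.2]
 [ 0.6 -3.7]
 [-1.8 -5.5]
 [-0.1 -1.3]
 [-0.4  0.3]
 [-2.1 -1.4]
 [-8.7  3.7]
 [-0.6 -0. ]
 [-0.5 -0.6]]
[[ 0.455 -0.053  0.052]]
[[ 0.54  -0.082  0.052]]
[[ 0.593 -0.049  0.059]]
[[0.597 0.227 0.044]]
```

Call:
step_arm(rot=[[0,0,-0.95],[0,0,-0.95],[0,0,-0.95],[0,0,-0.95],[0,0,-0.95],[0,0,-0.95],[0,0,-0.95],[0,0,-0.95],[0,0,-0.95],[0,0,-0.95]], slide=[[0.42,-0.32,-0.06],[0.42,-0.32,-0.06],[0.42,-0.32,-0.06],[0.42,-0.32,-0.06],[0.42,-0.32,-0.06],[0.42,-0.32,-0.06],[0.42,-0.32,-0.06],[0.42,-0.32,-0.06],[0.42,-0.32,-0.06],[0.42,-0.32,-0.06]], jaw=[0,0,0,0,0,0,0,0,0,0])

```text
time: 1.1
ee_pos: [0.468, -0.1627, 0.293]
eef_rot: [-0.0, 0.808, 0.589, -0.0]
wrist_force: [0.9, -1.0, -0.1]
finger_gap: 0.0115
grip_force: 0.0
```

Call:
step_arm(rot=[[0,0,0],[0,0,0],[0,0,0]], slide=[[0,0,0],[0,0,0],[0,0,0]], jaw=[0,0,0])

```text
time: 1.4
ee_pos: [0.4668, -0.1654, 0.2926]
eef_rot: [-0.0, 0.809, 0.588, -0.0]
wrist_force: [0.9, 0.5, 0.2]
finger_gap: 0.0005
grip_force: 0.0
```

```bash
python3 - <<'E'
from h import *
s=arm.state(); print(s["time"],s["q"].round(3),s["ee_pos"],s["eef_rot"],s["finger_gap"]);c=arm.calibration("wrist");print(c)
cv2.imwrite("pics/w1.png",arm.capture("wrist")[:,:,::-1])
p=[ 0.59508389 , 0.11190458 ,-0.01553909 , 1.98885189]
print(proj(J2W(p,np.array([knob(2),[-.052,-.195,.063],[-.13,-.27,.018],[.13,-.27,.018],[-.042,-.106,.092],[.042,-.106,.092]])),c).round())
E
```

```text
1.4 [-4.090e-01 -1.700e-01  1.385e+00 -1.000e-03  1.927e+00 -9.600e-02] [ 0.46681726 -0.16544602  0.2926203 ] [-2.63670123e-04  8.08632777e-01  5.88313497e-01 -4.38335097e-04] 0.000499934259289005
{'fx': 414.02892935157786, 'fy': 414.02892935157786, 'cx': 322.6573506180715, 'cy': 243.24903316665953, 'dist_coeffs': array([0.01882037, 0.        , 0.        , 0.        , 0.        ]), 'R': array([[ 0.95145986, -0.30777067, -0.00116445],
       [-0.29520143, -0.91365983,  0.27943127],
       [-0.08706466, -0.26552389, -0.96016499]]), 't': array([-0.49477916, -0.0638861 ,  0.43967524])}
[[271.  88.]
 [375.  90.]
 [315. 192.]
 [572. 113.]
 [361. -43.]
 [477. -85.]]
```

View pics/w1.png

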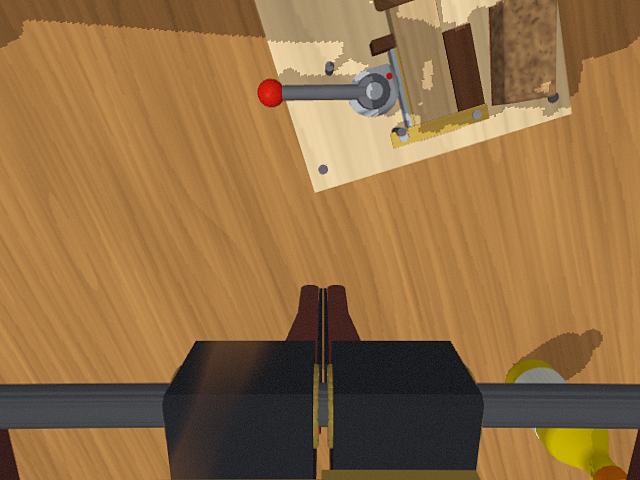

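The wrist view shows the knob at (270,93), the hub at (375,91), the rear board corners at (315,192) and (571,113), and the stop pins at (330,68) and (400,132). The fit predicts these to within a few pixels. I'll refine it with these points.

```bash
cat > fit1.py <<'E'
from h import *
c=arm.calibration("wrist")
P0=[[-.13,-.27,.018],[.13,-.27,.018],[-.052,-.195,.063]]
o=np.array([[315,192],[571,113],[375,91],[270,93]])
f=lambda p:(proj(J2W(p,np.array(P0+[knob(p[3])])),c)-o).ravel()
cs={n:arm.calibration(n) for n in("scene","side")}
C=np.array([[.13,.25,.018],[-.13,.25,.018]]);oo={"scene":[[470,233],[407,178]],"side":[[232,347],[328,363]]}
g=lambda p:np.r_[f(p),np.concatenate([.5*(proj(J2W(p,C),cs[n])-oo[n]).ravel() for n in oo])]
for F in(f,g):
    r=least_squares(F,[.595,.112,-.015,2],loss="soft_l1");print(r.x,F(r.x).round(1))
p=r.x
for a in(p[3],1.5,1,.5,0):print(a,J2W(p,np.array([knob(a),knob(a,.075)])).round(4).tolist())
print(J2W(p,np.array([[0,-.161,.059],[0,-.096,.059]])))
E
python3 fit1.py
```

```text
[ 0.59452332  0.11125281 -0.01473863  1.96149945] [-0.5  0.5  0.9  0.1 -0.7 -0.4  0.4 -0. ]
[ 0.59490511  0.11114705 -0.01628192  1.95992698] [-0.6  0.5  0.9  0.4 -0.6 -0.4  0.5 -0.   0.2 -1.8 -1.  -2.7 -4.3  1.7
 -0.3 -0.1]
1.9599269783822002 [[0.4538, -0.0563, 0.052], [0.4681, -0.0608, 0.052]]
1.5 [[0.4509, -0.0973, 0.052], [0.4657, -0.0949, 0.052]]
1 [[0.4686, -0.1381, 0.052], [0.4805, -0.1289, 0.052]]
0.5 [[0.5037, -0.1655, 0.052], [0.5097, -0.1517, 0.052]]
0 [[0.5477, -0.1726, 0.052], [0.5464, -0.1577, 0.052]]
[[ 0.59228384 -0.04983161  0.059     ]
 [ 0.59334212  0.01515977  0.059     ]]
```

Call:
step_arm(rot=[[0,0,0],[0,0,0],[0,0,0],[0,0,0],[0,0,0],[0,0,0],[0,0,0],[0,0,0],[0,0,0],[0,0,0]], slide=[[0.05,-0.016,0],[0.1,-0.032,0],[0.145,-0.046,0],[0.145,-0.046,0.04],[0.145,-0.046,0.09],[0.145,-0.046,0.14],[0.145,-0.046,0.19],[0.145,-0.046,0.22],[0.145,-0.046,0.236],[0.145,-0.046,0.236]], jaw=[0,0,0,0,0,0,0,0,0,0])

```text
time: 2.45
ee_pos: [0.4658, -0.0139, 0.0538]
eef_rot: [-0.002, 0.809, 0.588, -0.002]
wrist_force: [-0.1, 0.2, 0.4]
finger_gap: 0.0004
grip_force: 0.0
```

```bash
cat > plan.py <<'E'
from h import *
import sys
# rows for knob swing: args start cam, end cam, n, side(+1: finger on +toolx side pushing CCW), offset
p=np.array([.59490511,.11114705,-.01628192])
def swing(a0,a1,n,side,off):
    s=arm.state();w,x,y,z=s["eef_rot"];h0=2*np.arctan2(y,x)
    X=np.array([np.cos(h0),np.sin(h0)]);Y=np.array([X[1],-X[0]])
    print("now",s["ee_pos"].round(4),"heading",np.degrees(h0).round(1))
    for a in np.linspace(a0,a1,n):
        k=J2W(p,np.array([knob(a,.088)]))[0][:2]; h=np.radians(276)-a+p[2]-np.pi/2  # tool x heading
        e=np.array([np.cos(h),np.sin(h)]); t=k+side*off*e; d=t-s["ee_pos"][:2]
        dh=(h-h0+np.pi)%(2*np.pi)-np.pi
        print(round(a,2),"slide",(X@d).round(4),(Y@d).round(4),"rotz",round(-dh,3))
if __name__=="__main__":
    a=list(map(float,sys.argv[1:])); swing(a[0],a[1],int(a[2]),a[3],a[4])
E
python3 plan.py 1.96 0.86 6 1 .022
```

```text
now [ 0.4658 -0.0139  0.0538] heading 72.0
1.96 slide -0.022 0.0034 rotz -0.014
1.74 slide -0.0418 0.001 rotz -0.234
1.52 slide -0.0616 0.003 rotz -0.454
1.3 slide -0.0805 0.0092 rotz -0.674
1.08 slide -0.0976 0.0195 rotz -0.894
0.86 slide -0.1121 0.0332 rotz -1.114
```

Call:
step_arm(rot=[[0,0,-0.01],[0,0,-0.12],[0,0,-0.23],[0,0,-0.34],[0,0,-0.45],[0,0,-0.56],[0,0,-0.67],[0,0,-0.78],[0,0,-0.89],[0,0,-0.89]], slide=[[-0.022,0.003,0],[-0.032,0.002,0],[-0.042,0.001,0],[-0.052,0.002,0],[-0.0615,0.003,0],[-0.071,0.006,0],[-0.0805,0.009,0],[-0.089,0.014,0],[-0.0975,0.0195,0],[-0.0975,0.0195,0]], jaw=[0,0,0,0,0,0,0,0,0,0])

```text
time: 3.45
ee_pos: [0.457, -0.1128, 0.0584]
eef_rot: [0.001, 0.477, 0.879, 0.0]
wrist_force: [-0.5, 0.2, -0.2]
finger_gap: 0.0006
grip_force: 0.0
```

```bash
python3 plan.py 1.08 -0.12 7 1 .022; python3 - <<'E'
from h import *
s=arm.state();print(s["time"],s["wrist_force"]);c=arm.calibration("wrist")
im=arm.capture("wrist");cv2.imwrite("pics/w2.png",im[:,:,::-1])
p=[.59490511,.11114705,-.01628192]
print(proj(J2W(p,np.array([knob(1.08)])),c))
h=cv2.cvtColor(im,cv2.COLOR_RGB2HSV);m=((h[...,0]<5)|(h[...,0]>175))&(h[...,1]>200)&(h[...,2]>90)
n,l,st,ce=cv2.connectedComponentsWithStats(m.astype(np.uint8));i=[k for k in range(1,n) if st[k,4]>100];print(st[i],ce[i])
E
```

```text
now [ 0.457  -0.1128  0.0584] heading 123.0
1.08 slide 0.0016 -0.0024 rotz -0.003
0.88 slide -0.0163 -0.005 rotz -0.203
0.68 slide -0.0344 -0.0039 rotz -0.403
0.48 slide -0.0519 0.0007 rotz -0.603
0.28 slide -0.0681 0.0087 rotz -0.803
0.08 slide -0.0825 0.0198 rotz -1.003
-0.12 slide -0.0943 0.0335 rotz -1.203
3.45 [-0.48190396  0.174202   -0.1819511 ]
[[314.4940708  361.05199639]]
[[549 308  13  11 118]] [[554.77966102 313.00847458]]
```

View pics/w2.png

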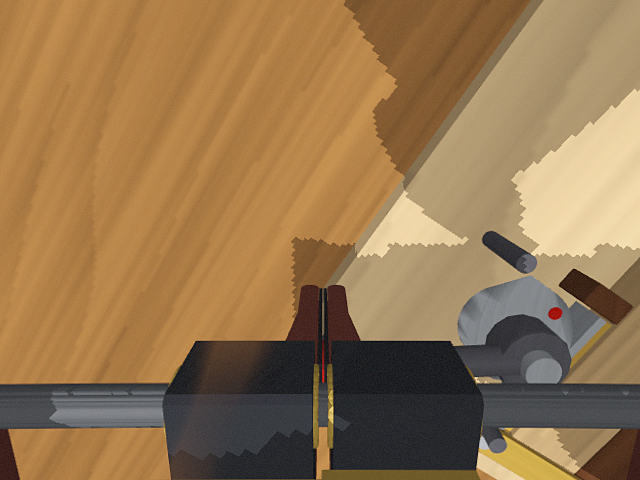

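The lever is following the fingers: its bar runs from the hub at (545,360) straight to the fingers at the picture's centre. I'll continue to the stop.

Call:
step_arm(rot=[[0,0,-0.1],[0,0,-0.2],[0,0,-0.3],[0,0,-0.4],[0,0,-0.5],[0,0,-0.6],[0,0,-0.7],[0,0,-0.8],[0,0,-0.9],[0,0,-1.0]], slide=[[-0.007,-0.004,0.002],[-0.016,-0.005,0.002],[-0.0255,-0.0045,0.002],[-0.0345,-0.004,0.002],[-0.043,-0.0015,0.002],[-0.052,0.0005,0.002],[-0.06,0.0045,0.002],[-0.068,0.009,0.002],[-0.0755,0.014,0.002],[-0.0825,0.02,0.002]], jaw=[0,0,0,0,0,0,0,0,0,0])

```text
time: 4.5
ee_pos: [0.5179, -0.1704, 0.0559]
eef_rot: [-0.001, -0.003, 1.0, -0.001]
wrist_force: [-5.7, -0.8, 1.7]
finger_gap: 0.0005
grip_force: 2.3
```

```bash
python3 plan.py 0.08 -0.12 3 1 .022; python3 -c "
from h import *
s=arm.state();print(s['time'],s['wrist_force'],s['q'])"
```

```text
now [ 0.5179 -0.1704  0.0559] heading 180.4
0.08 slide -0.0006 -0.0008 rotz -0.002
-0.02 slide -0.0095 -0.0025 rotz -0.102
-0.12 slide -0.0185 -0.0034 rotz -0.202
4.5 [-5.66078933 -0.78337126  1.70955398] [-3.79231173e-01 -1.38178406e-02  1.65962106e+00 -1.66157162e-03
  1.49680224e+00 -1.95679453e+00]
```

Now a bit more, watching the force for the stop.

Call:
step_arm(rot=[[0,0,-0.03],[0,0,-0.06],[0,0,-0.09],[0,0,-0.09]], slide=[[-0.003,-0.001,0],[-0.006,-0.0015,0],[-0.009,-0.002,0],[-0.009,-0.002,0]], jaw=[0,0,0,0])

```text
time: 4.9
ee_pos: [0.5259, -0.1721, 0.0555]
eef_rot: [-0.002, -0.048, 0.999, -0.0]
wrist_force: [-10.3, -0.9, 6.3]
finger_gap: 0.0006
grip_force: 5.6
```

Call:
step_arm(rot=[[0,0,0],[0,0,0],[0,0,0],[0,0,0]], slide=[[-0.002,0,0],[-0.003,0,0],[-0.003,0,0],[-0.003,0,0]], jaw=[0,0,0,0])

```text
time: 5.3
ee_pos: [0.5262, -0.1721, 0.0555]
eef_rot: [-0.005, -0.047, 0.999, -0.0]
wrist_force: [-21.4, -1.7, 11.5]
finger_gap: 0.0007
grip_force: 11.1
```

```bash
python3 - <<'E'
from h import *
s=arm.state();print(s["time"],s["wrist_force"],s["ee_pos"]);c=arm.calibration("wrist")
cv2.imwrite("pics/w3.png",arm.capture("wrist")[:,:,::-1])
p=[.59490511,.11114705,-.01628192]
for a in (0,.1,.2): print(proj(J2W(p,np.array([knob(a),knob(a,.03)])),c).round().tolist())
E
```

```text
5.3 [-21.42815223  -1.72664804  11.53540069] [ 0.52624282 -0.17210426  0.05546561]
[[319.0, 370.0], [465.0, 371.0]]
[[320.0, 351.0], [466.0, 365.0]]
[[324.0, 331.0], [468.0, 358.0]]
```

View pics/w3.png

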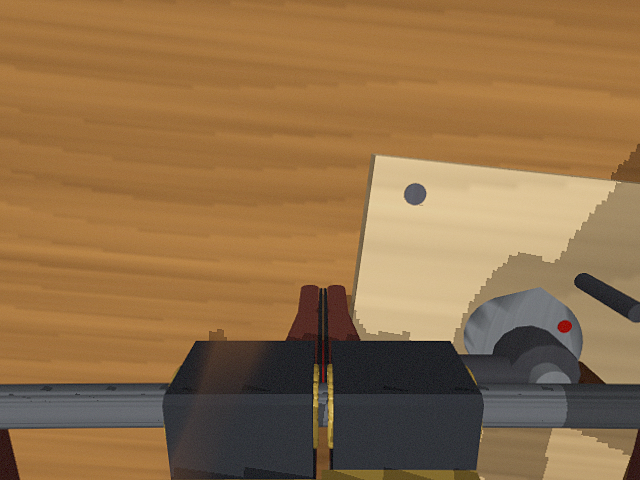

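Call:
step_arm(rot=[[0,0,0],[0,0,0],[0,0,0],[0,0,0.15],[0,0,0.3],[0,0,0.45],[0,0,0.6],[0,0,0.74],[0,0,0.88],[0,0,1.0]], slide=[[0.02,0,0],[0.02,0,-0.04],[0.02,0,-0.085],[0,0.02,-0.085],[-0.025,0.04,-0.085],[-0.05,0.06,-0.085],[-0.07,0.08,-0.085],[-0.07,0.08,-0.085],[-0.07,0.08,-0.085],[-0.07,0.08,-0.085]], jaw=[0,0,0,0,0,0,0,0,0,0])

```text
time: 6.35
ee_pos: [0.5931, -0.0841, 0.1402]
eef_rot: [0.001, 0.439, 0.899, 0.0]
wrist_force: [0.8, -0.0, -0.3]
finger_gap: 0.0005
grip_force: 0.0
```

Call:
step_arm(rot=[[0,0,0.14],[0,0,0.28],[0,0,0.42],[0,0,0.56],[0,0,0.68],[0,0,0.68]], slide=[[0,0,0],[0,0,0],[0,0,0],[0,0,0],[0,0,0],[0,0,0]], jaw=[0,0,0,0,0,0])

```text
time: 6.95
ee_pos: [0.5929, -0.0845, 0.1404]
eef_rot: [0.0, 0.712, 0.702, 0.001]
wrist_force: [-0.4, 0.6, 0.1]
finger_gap: 0.0005
grip_force: 0.0
```

```bash
python3 - <<'E'
from h import *
s=arm.state();print(s["time"],s["wrist_force"],s["ee_pos"],s["eef_rot"]);c=arm.calibration("wrist")
for n in("wrist","scene"):cv2.imwrite(f"pics/{n}4.png",arm.capture(n)[:,:,::-1])
p=[.59490511,.11114705,-.01628192]
for d in (0,.03): print(proj(J2W(p,np.array([[-.032,-.161+d,.079],[.032,-.161+d,.079]])),c).round().tolist())
E
```

```text
6.95 [-0.37790148  0.56101325  0.13462085] [ 0.59286952 -0.08448647  0.14035937] [4.91818521e-04 7.11984324e-01 7.02194916e-01 6.17101383e-04]
[[258.0, 206.0], [384.0, 206.0]]
[[256.0, 145.0], [387.0, 146.0]]
```

View pics/wrist4.png

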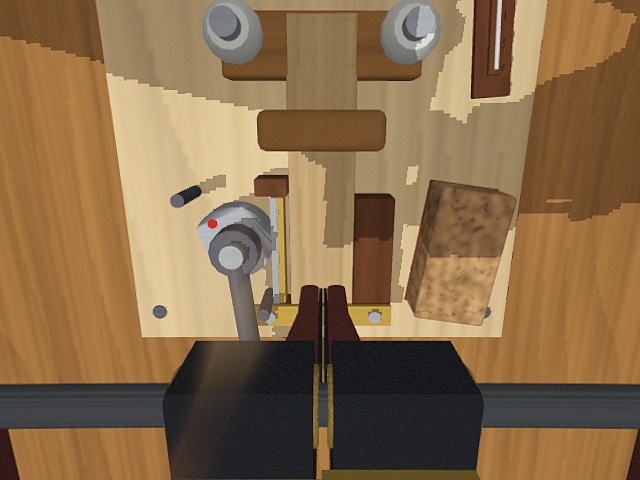

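The block's rear top edge is at row 150, columns 257 to 386. That puts the slide at about 0.028, with the finger centred behind the block, so about 37 mm of travel remains.

Call:
step_arm(rot=[[0,0,0],[0,0,0],[0,0,0],[0,0,0],[0,0,0],[0,0,0],[0,0,0],[0,0,0],[0,0,0],[0,0,0]], slide=[[0,0,0.04],[0,0,0.078],[0.02,0,0.078],[0.035,0,0.078],[0.045,0,0.078],[0.05,0,0.078],[0.055,0,0.078],[0.06,0,0.078],[0.065,0,0.078],[0.065,0,0.078]], jaw=[0,0,0,0,0,0,0,0,0,0])

```text
time: 8.05
ee_pos: [0.5934, -0.0193, 0.0625]
eef_rot: [0.0, 0.711, 0.703, 0.0]
wrist_force: [-0.1, -0.7, 1.0]
finger_gap: 0.0006
grip_force: 0.3
```

Call:
step_arm(rot=[[0,0,0],[0,0,0],[0,0,0],[0,0,0],[0,0,0],[0,0,0]], slide=[[0.004,0,0],[0.008,0,0],[0.012,0,0],[0.015,0,0],[0.017,0,0],[0.017,0,0]], jaw=[0,0,0,0,0,0])

```text
time: 8.65
ee_pos: [0.5933, -0.0022, 0.0619]
eef_rot: [-0.0, 0.711, 0.703, 0.0]
wrist_force: [0.6, -1.4, 1.6]
finger_gap: 0.0001
grip_force: 0.6
```

Now fine steps, watching the force.

Call:
step_arm(rot=[[0,0,0],[0,0,0],[0,0,0],[0,0,0]], slide=[[0.0015,0,0],[0.003,0,0],[0.0045,0,0],[0.0045,0,0]], jaw=[0,0,0,0])

```text
time: 9.05
ee_pos: [0.5933, 0.002, 0.0618]
eef_rot: [-0.0, 0.711, 0.703, -0.0]
wrist_force: [0.8, -2.7, 1.1]
finger_gap: 0.0005
grip_force: 1.3
```

Call:
step_arm(rot=[[0,0,0],[0,0,0],[0,0,0]], slide=[[0.001,0,0],[0.002,0,0],[0.002,0,0]], jaw=[0,0,0])

```text
time: 9.35
ee_pos: [0.5933, 0.0039, 0.0619]
eef_rot: [-0.0, 0.711, 0.703, -0.0]
wrist_force: [0.3, -3.1, -0.2]
finger_gap: 0.0002
grip_force: 1.4
```

Call:
step_arm(rot=[[0,0,0],[0,0,0],[0,0,0]], slide=[[0.001,0,0],[0.0015,0,0],[0.0015,0,0]], jaw=[0,0,0])

```text
time: 9.65
ee_pos: [0.5934, 0.0051, 0.0619]
eef_rot: [-0.0, 0.711, 0.703, -0.0]
wrist_force: [-0.5, -4.9, -0.6]
finger_gap: 0.0007
grip_force: 2.1
```

```bash
python3 - <<'E'
from h import *
s=arm.state();print(s["time"],s["wrist_force"],s["ee_pos"]);
im=arm.capture("side")[200:370,220:370];cv2.imwrite("pics/s5.png",cv2.resize(im,None,fx=3.5,fy=3.5,interpolation=cv2.INTER_CUBIC)[:,:,::-1])
E
```

```text
9.65 [-0.51467558 -4.86396566 -0.60719719] [0.59336116 0.00514436 0.06189507]
```

View pics/s5.png

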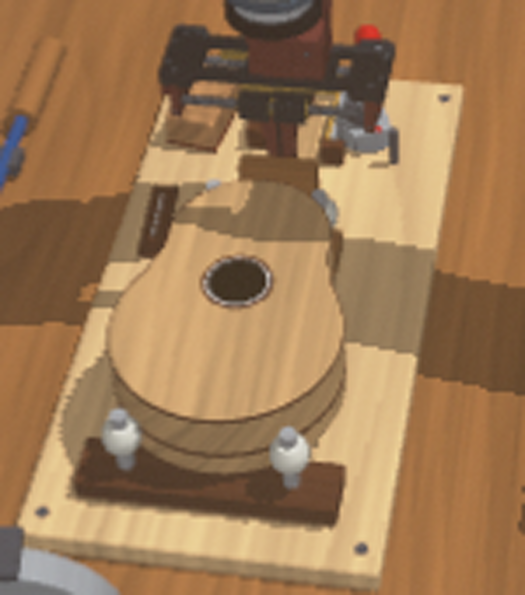

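The body is close to both fixed pegs, at crop positions (120,435) and (290,450), and the slide pegs touch the upper bout. I'll press gently until the force rises.

Call:
step_arm(rot=[[0,0,0],[0,0,0],[0,0,0]], slide=[[0.0005,0,0],[0.001,0,0],[0.001,0,0]], jaw=[0,0,0])

```text
time: 10.0
ee_pos: [0.5934, 0.006, 0.0619]
eef_rot: [0.0, 0.711, 0.703, -0.0]
wrist_force: [1.0, -5.4, -1.3]
finger_gap: 0.0003
grip_force: 2.7
```

Call:
step_arm(rot=[[0,0,0],[0,0,0],[0,0,0]], slide=[[0.0005,0,0],[0.001,0,0],[0.001,0,0]], jaw=[0,0,0])

```text
time: 10.3
ee_pos: [0.5933, 0.0061, 0.0619]
eef_rot: [0.001, 0.712, 0.703, -0.001]
wrist_force: [0.9, -8.2, -1.7]
finger_gap: 0.0003
grip_force: 4.1
```

Call:
step_arm(rot=[[0,0,0],[0,0,0],[0,0,0],[0,0,0]], slide=[[0.001,0,0],[0.002,0,0],[0.003,0,0],[0.003,0,0]], jaw=[0,0,0,0])

```text
time: 10.7
ee_pos: [0.5933, 0.0065, 0.0619]
eef_rot: [0.002, 0.712, 0.702, -0.003]
wrist_force: [-1.2, -16.1, -1.6]
finger_gap: 0.0005
grip_force: 8.2
```

Call:
step_arm(rot=[[0,0,0],[0,0,0],[0,0,0]], slide=[[0.001,0,0],[0.001,0,0],[0.001,0,0]], jaw=[0,0,0])

```text
time: 11.0
ee_pos: [0.5933, 0.0066, 0.0619]
eef_rot: [0.002, 0.712, 0.702, -0.003]
wrist_force: [0.1, -18.9, -0.8]
finger_gap: 0.0005
grip_force: 9.6
```

Call:
step_arm(rot=[[0,0,0],[0,0,0],[0,0,0],[0,0,0],[0,0,-0.14],[0,0,-0.28],[0,0,-0.42],[0,0,-0.56],[0,0,-0.7],[0,0,-0.84]], slide=[[-0.01,0,0],[-0.045,0,0],[-0.06,0,-0.03],[-0.07,0,-0.08],[-0.09,0,-0.08],[-0.12,0,-0.08],[-0.15,-0.003,-0.08],[-0.183,-0.006,-0.08],[-0.183,-0.006,-0.08],[-0.183,-0.006,-0.08]], jaw=[0,0,0,0,0,0,0,0,0,0])

```text
time: 12.0
ee_pos: [0.5856, -0.1716, 0.1422]
eef_rot: [0.0, 0.361, 0.933, 0.001]
wrist_force: [0.0, 0.7, -0.2]
finger_gap: 0.0001
grip_force: 0.0
```

Call:
step_arm(rot=[[0,0,-0.14],[0,0,-0.28],[0,0,-0.42],[0,0,-0.56],[0,0,-0.7],[0,0,-0.83],[0,0,-0.83],[0,0,-0.83]], slide=[[0,0,0],[0,0,0],[0,0,0],[0,0,0],[0,0,0],[0,0,0],[0,0,0],[0,0,0]], jaw=[0,0,0,0,0,0,0,0])

```text
time: 12.8
ee_pos: [0.5857, -0.171, 0.1423]
eef_rot: [0.0, -0.042, 0.999, 0.001]
wrist_force: [-0.1, -0.3, 0.2]
finger_gap: 0.0006
grip_force: 0.0
```

```bash
python3 - <<'E'
from h import *
s=arm.state();print(s["time"],s["wrist_force"],s["ee_pos"],s["eef_rot"])
c=arm.calibration("scene")
im=arm.capture("scene")[160:350,250:490];cv2.imwrite("pics/sc6.png",cv2.resize(im,None,fx=3.2,fy=3.0,interpolation=cv2.INTER_CUBIC)[:,:,::-1])
p=[.59490511,.11114705,-.01628192]
th=np.linspace(0,2*np.pi,9)[:-1]
def sh(P):return ((proj(J2W(p,np.array(P)),c)-[250,160])*[3.2,3]).round().tolist()
print(sh([[-.06,.194,.07],[.06,.194,.07],[-.042,-.041,.092],[.042,-.041,.092],[-.032,-.096,.079],[.032,-.096,.079],[0,.2,.104],[-.085,.115,.104],[.085,.115,.104]]))
E
```

```text
12.8 [-0.05049437 -0.26530425  0.22319465] [ 0.58565576 -0.17095362  0.14227688] [ 3.49885359e-04 -4.22744928e-02  9.99105832e-01  5.30314306e-04]
[[513.0, 73.0], [613.0, 155.0], [320.0, 196.0], [389.0, 261.0], [274.0, 245.0], [326.0, 295.0], [574.0, 86.0], [431.0, 72.0], [574.0, 193.0]]
```

View pics/sc6.png

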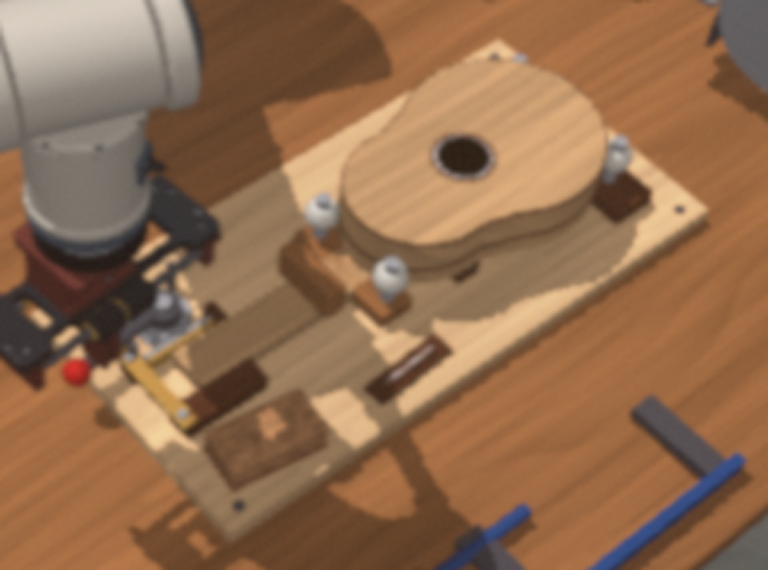

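The slide pegs are at crop (320,205) and (391,268), against predicted home positions of (320,196) and (389,261). The body touches the fixed peg and the lever is still low. Next I'll descend on the +x side of the knob and plan the swing back.

Call:
step_arm(rot=[[0,0,0],[0,0,0],[0,0,0],[0,0,0]], slide=[[0,0,0.04],[0,0,0.07],[0,0,0.084],[0,0,0.084]], jaw=[0,0,0,0])

```text
time: 13.25
ee_pos: [0.584, -0.171, 0.0554]
eef_rot: [-0.002, -0.043, 0.999, 0.001]
wrist_force: [-0.7, -0.4, 0.2]
finger_gap: 0.0006
grip_force: 0.0
```

```bash
python3 plan.py 0 0.9 10 -1 .022
```

```text
now [ 0.584  -0.171   0.0554] heading 184.9
0.0 slide 0.0143 0.0036 rotz -0.002
0.1 slide 0.0232 0.0018 rotz 0.098
0.2 slide 0.0322 0.0009 rotz 0.198
0.3 slide 0.0413 0.0009 rotz 0.298
0.4 slide 0.0503 0.0019 rotz 0.398
0.5 slide 0.0592 0.0037 rotz 0.498
0.6 slide 0.0679 0.0064 rotz 0.598
0.7 slide 0.0762 0.0099 rotz 0.698
0.8 slide 0.0842 0.0143 rotz 0.798
0.9 slide 0.0916 0.0194 rotz 0.898
```

Call:
step_arm(rot=[[0,0,0],[0,0,0.1],[0,0,0.2],[0,0,0.3],[0,0,0.4],[0,0,0.5],[0,0,0.6],[0,0,0.7],[0,0,0.8],[0,0,0.9]], slide=[[0.0143,0.003,0],[0.0232,0.002,0],[0.0322,0.001,0],[0.0413,0.001,0],[0.0503,0.002,0],[0.0592,0.0035,0],[0.068,0.0065,0],[0.076,0.01,0],[0.084,0.0145,0],[0.0916,0.0195,0]], jaw=[0,0,0,0,0,0,0,0,0,0])

```text
time: 14.25
ee_pos: [0.4936, -0.1621, 0.0608]
eef_rot: [0.003, 0.398, 0.917, -0.001]
wrist_force: [2.0, -5.0, -1.8]
finger_gap: 0.0005
grip_force: 2.5
```

```bash
python3 plan.py 0.9 1.8 10 -1 .022
```

```text
now [ 0.4936 -0.1621  0.0608] heading 133.1
0.9 slide 0.0036 -0.0001 rotz -0.007
1.0 slide 0.0125 -0.0019 rotz 0.093
1.1 slide 0.0215 -0.0028 rotz 0.193
1.2 slide 0.0306 -0.0028 rotz 0.293
1.3 slide 0.0396 -0.002 rotz 0.393
1.4 slide 0.0485 -0.0002 rotz 0.493
1.5 slide 0.0571 0.0025 rotz 0.593
1.6 slide 0.0655 0.006 rotz 0.693
1.7 slide 0.0735 0.0103 rotz 0.793
1.8 slide 0.081 0.0154 rotz 0.893
```

Call:
step_arm(rot=[[0,0,0.1],[0,0,0.2],[0,0,0.3],[0,0,0.4],[0,0,0.5],[0,0,0.6],[0,0,0.7],[0,0,0.8],[0,0,0.9]], slide=[[0.01,-0.002,0.002],[0.0195,-0.003,0.002],[0.0285,-0.003,0.002],[0.0375,-0.002,0.002],[0.046,0,0.002],[0.055,0.0025,0.002],[0.063,0.006,0.002],[0.0715,0.01,0.002],[0.079,0.0155,0.002]], jaw=[0,0,0,0,0,0,0,0,0])

```text
time: 15.15
ee_pos: [0.4498, -0.0938, 0.0592]
eef_rot: [0.002, 0.757, 0.653, -0.0]
wrist_force: [-3.4, -5.3, 3.4]
finger_gap: 0.0006
grip_force: 2.9
```

```bash
python3 plan.py 1.8 2.3 6 -1 .022
```

```text
now [ 0.4498 -0.0938  0.0592] heading 81.5
1.8 slide 0.0013 -0.0005 rotz -0.007
1.9 slide 0.0102 -0.0023 rotz 0.093
2.0 slide 0.0192 -0.0033 rotz 0.193
2.1 slide 0.0283 -0.0033 rotz 0.293
2.2 slide 0.0373 -0.0024 rotz 0.393
2.3 slide 0.0462 -0.0006 rotz 0.493
```

Call:
step_arm(rot=[[0,0,0.1],[0,0,0.2],[0,0,0.3],[0,0,0.36],[0,0,0.4],[0,0,0.4]], slide=[[0.0102,-0.002,0],[0.0192,-0.003,0],[0.0283,-0.003,0],[0.034,-0.0025,0],[0.037,-0.0025,0],[0.037,-0.0025,0]], jaw=[0,0,0,0,0,0])

```text
time: 15.75
ee_pos: [0.453, -0.0559, 0.0589]
eef_rot: [0.002, 0.871, 0.491, 0.001]
wrist_force: [-3.5, -3.4, 2.4]
finger_gap: 0.0001
grip_force: 2.1
```

```bash
python3 plan.py 2.1 2.2 2 -1 .022
```

```text
now [ 0.453  -0.0559  0.0589] heading 58.9
2.1 slide -0.0092 0.003 rotz -0.102
2.2 slide -0.0005 0.0003 rotz -0.002
```

At about 2.2. I'll press a little more to find the stop.

Call:
step_arm(rot=[[0,0,0],[0,0,0],[0,0,0],[0,0,0]], slide=[[0.002,0,0],[0.004,0,0],[0.005,0,0],[0.005,0,0]], jaw=[0,0,0,0])

```text
time: 16.15
ee_pos: [0.4535, -0.0551, 0.0586]
eef_rot: [0.003, 0.871, 0.491, -0.003]
wrist_force: [-13.2, -15.2, 10.4]
finger_gap: 0.0006
grip_force: 10.1
```

The lever is on its stop. I'll back off, raise and check.

Call:
step_arm(rot=[[0,0,0],[0,0,0],[0,0,0],[0,0,0],[0,0,0],[0,0,0],[0,0,0],[0,0,0],[0,0,0],[0,0,0]], slide=[[-0.015,0,0],[-0.04,0,0],[-0.05,0,-0.03],[-0.05,0,-0.08],[-0.07,0,-0.12],[-0.1,0,-0.16],[-0.1,0,-0.2],[-0.1,0,-0.22],[-0.1,0,-0.22],[-0.1,0,-0.22]], jaw=[0,0,0,0,0,0,0,0,0,0])

```text
time: 17.15
ee_pos: [0.4034, -0.1365, 0.2763]
eef_rot: [0.0, 0.87, 0.492, 0.001]
wrist_force: [-0.6, -0.6, 0.2]
finger_gap: 0.0003
grip_force: 0.0
```

```bash
python3 - <<'E'
from h import *
s=arm.state();print(s["time"],s["wrist_force"],s["ee_pos"],s["eef_rot"])
a=arm.capture("scene")[160:350,250:490];a=cv2.resize(a,(720,570))
c=arm.calibration("side");b=arm.capture("side")[200:370,220:370]
cv2.imwrite("pics/f7.png",a[:,:,::-1]);cv2.imwrite("pics/f8.png",cv2.resize(b,None,fx=3.5,fy=3.5)[:,:,::-1])
p=[.59490511,.11114705,-.01628192]
print(((proj(J2W(p,np.array([knob(2.2),[-.042,-.041,.092],[.042,-.041,.092]])),arm.calibration("scene"))-[250,160])*3).round().tolist())
E
```

```text
17.15 [-0.56882684 -0.63482555  0.17318592] [ 0.40338751 -0.13654175  0.27627479] [4.13341401e-04 8.70458905e-01 4.92240561e-01 5.95714262e-04]
[[137.0, 220.0], [300.0, 196.0], [365.0, 261.0]]
```

View pics/f7.png

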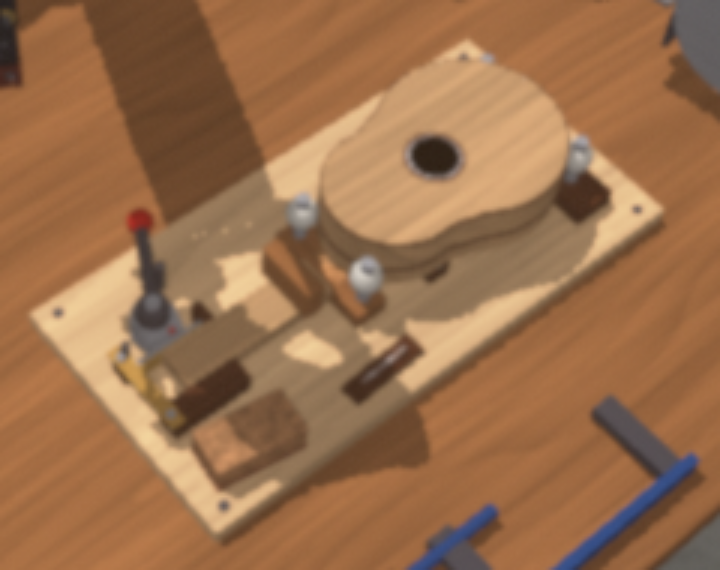

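View pics/f8.png

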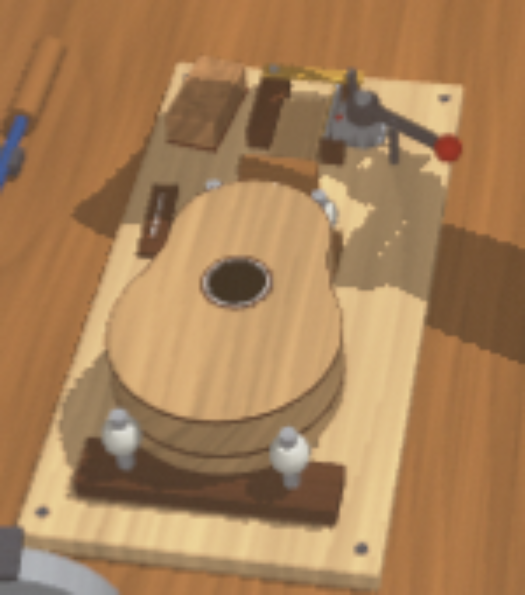

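The knob is at crop (139,221), against (137,220) predicted for 2.2 rad. The slide pegs are where they were at home, the body is seated, and the arm is clear.

```bash
python3 -c "
from rig import arm
print(arm.close_job())"
```

```text
the job is handed in; nothing more can be done
None
```

I clamped the ukulele body in its jig and handed the job in at about 17 s: the slide is home, the lever is locked against its stop at about 2.2 rad, and the arm is clear; no verdict was returned.

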